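# Check-weigh a cover on the beam comparator

### The job

Check-weigh the black cover that lies on the pan of the beam comparator: with the beam still arrested, turn the weight dial clockwise (seen from above) until it clicks over its detent into the second mark and the steel check weight has come down on the beam. Only then swing the arrest lever all the way over to release the beam, let it tip pan-side up and rest there for about two seconds, and swing the lever fully back so that the beam is arrested level again. Do not touch the beam, its pan, the cover or the check weight, keep the cover on the pan, and leave the other black parts on the bench where they are.

Things in the scene. Friction and masses are not known exactly. Their poses are not given: they have to be found in the camera images.
- comparator: Grey base 280 (x) x 440 (y) x 50 mm high, fixed at a varying place and yaw. Origin: centre of underside; x to its back, y to its pan side. In this frame: dial axis (-75, -110), lever hinge (-75, 90, 66 high), beam along y at x = 85, 140 high; at its weight end (y = -155) a guide post and stem rise to 260. Behind x = 25 is all beam, pan and weight: keep clear.
- dial (a joint): Weight dial in rad, growing clockwise seen from above: about 0 at the first mark (start), 1.2 at the second. A sprung detent pushes it back if let go early and snaps it on to 1.2 once past about 0.65; peak torque about 0.2 Nm; end stops -0.12 and 1.4. Turning it lowers the check weight on to the beam.
- dial_grip (a point): On the dial's vertical axis, 89 mm above the bench. The dial: black disc, radius 40 mm, top 64 mm above the bench, with an upright bar grip across it 76 mm long, 18 mm wide, top 104 mm above the bench. The point's x axis runs along the bar and turns with it; its -x end is the nose (white line) that points to the marks; z is up.
- lever (a joint): Angle of the arrest lever in rad: 0 = beam arrested (lever leans 0.6 rad to the comparator's +y side), 1.2 = released (leans 0.6 rad to -y). End stops at -0.08 and 1.28. It stays where it is left; moving it takes about 2 N at the handle.
- lever_hinge (a point): Hinge of the arrest lever, 66 mm above the bench; the hinge axis runs along the comparator's x. Axes those of the comparator.
- lever_grip (a point): Middle of the lever's handle, 85 mm from the hinge: a round black bar 60 mm long and 16 mm thick parallel to the hinge axis (the comparator's x). The point's z axis points along the lever, away from the hinge.
- beam: Aluminium balance beam 350 mm long, 14 mm wide, 20 mm high, with the steel pan (disc of radius 60 mm) on its +y end. Origin: at its pivot, 140 mm above the bench; y towards the pan; it tilts about x, at most 0.09 rad either way. Released with the check weight on it, it tips pan-side up; without the weight, pan-side down.
- pan_seat (a point): Middle of the pan's upper face, where the cover stands: 167 mm above the bench with the beam level, 181 mm with it tipped pan-side up, 153 mm pan-side down.
- cover: Loose black round cover on the pan, radius 50 mm, 35 mm high, about 120 g. Origin: centre of its underside.
- weight: Steel check weight, a cylinder of radius 25 mm, 36 mm high, with a stem above, hanging over the beam's -y end. Origin: centre of its underside, 162 mm above the bench when lifted, 150 mm when lying on the level beam.
- housing: Bystander: loose black round housing, radius 70 mm, 60 mm high, on the bench. Origin: centre of its underside.
- disc: Bystander: loose black disc, radius 60 mm, 12 mm thick, on the bench. Origin: centre of its underside.
- spool: Bystander: loose black spool standing on the bench, radius 25 mm, 65 mm high. Origin: centre of its underside.
Mind the look-alikes: they are no part of the job. Leave any blue or red look-alike of the cover alone.

How it is judged:
On the way, in this order (a step that is already met when the one before it is completed fails the run):
1. the dial has clicked over into its second mark while the beam is still arrested (value of joint dial above 1.05 rad and value of joint lever below 0.25 rad), for 0.2 s.
2. the lever is swung over, and the released beam has tipped pan-side up and rests there (value of joint lever above 1 rad and height (world z) of pan_seat above 0.1779 m and value of joint dial above 1.05 rad), for 1 s.
At the end, for the whole second after the job is handed in: The dial rests in its second mark (above 1.05 rad), the lever is back within 0.15 rad of the arrested stop, the beam is level (pan within 4 mm of its level height), the cover lies still on the pan within 15 mm of its middle, and the other parts are within 30 mm of where they were (value of joint dial above 1.05 rad and value of joint lever between -0.1 and 0.15 rad and height (world z) of pan_seat between 0.163 and 0.171 m and distance between cover and pan_seat below 0.015 m and contact force between cover and beam above 0.3 N and linear speed of cover below 0.02 m/s and distance of each of housing, disc, spool from where it was at the start of the episode below 0.03 m); the robot touches nothing.
It fails at once if the beam is released before the dial has clicked into its second mark, or the dial is turned back while the beam is free (value of joint lever above 0.4 rad and value of joint dial below 0.95 rad).
It fails at once if the robot touches the beam or its pan, the cover or the check weight (contact force between any of the fingers, the arm and beam above 0.5 N or contact force between any of the fingers, the arm and cover above 0.5 N or contact force between any of the fingers, the arm and weight above 0.5 N).
It fails at once if the cover leaves the middle of the pan by more than 30 mm (distance between cover and pan_seat above 0.03 m).
It fails at once if another part on the bench is moved by more than 30 mm (distance of any of housing, disc, spool from where it was at the start of the episode above 0.03 m).
It also fails if it takes over 56 s, if anything falls off the work surface, if the arm or the gripper's body presses on something with over 40 N, if the wrist force passes 120 N, or if a joint passes its speed limit or range.

### The arm

A 6-joint arm with a two-finger parallel gripper is mounted at the origin on the work surface. World frame = base frame: x ahead of the robot, y to its left, z up, the work surface at z = 0. Lengths are in m, angles in rad, forces in N, time in s.
With the tool pointing down it reaches from about 0.25 to 0.8 m from the base axis. Payload 8.5 kg.
Tool frame: the origin (TCP) lies at the very end of the fingers, on their centre line; the grasp point (between the pads) lies 19 mm behind it; z points along the fingers, y is the direction in which the jaws open and shut (so a half turn about z gives the same grasp; the last joint's range is limited). The gripper opens to 85 mm and grips with 20 to 120 N. Pads are 22 mm wide; open, the fingers measure 114 mm over their backs; the gripper's body (76 mm by 85 mm) begins 54 mm behind the grasp point. The pads swing forward as they close: fully open they stand 13 mm farther back than shut.
Start: joints at [-1.131, 0.238, -0.013, 1.319, 0, 1.571], TCP at [0.224, -0.475, 0.231] pointing down, gripper open.
Joint ranges: [-2.66, 2.66], [-1.03, 1.9], [-1.14, 1.46], [-1.82, 2.27], [-1.45, 1.34], [-3.14, 3.14]. Speed limits (rad/s): [2.22, 2.22, 2.79, 3.14, 3.14, 3.14].

### API

Orientations are given as a rotation vector (axis times angle).
In Python, from workcell import * gives the robot as it stands. The module is installed in compiled form; this text tells all that it offers.
- The arm moves only by the tool play_rows, never from a script. Its argument "commands" is a list of rows, each a list of 4 numbers: the shift along the tool's x, y, z in mm, then the turn about the tool's z in degrees. A call has 1 to 8 rows; each row shifts and turns the commanded pose from where the row before left it, along the tool's axes as they then stand; what a row does not reach is not made up. A row lasts 1/8 s, in which the tool goes at most 62.5 mm and 10.7 degrees, less where a joint would pass 70% of its speed; a pose out of reach is approached as far as the arm can. A call is refused whole if a number of a shift passes 62.5 or a number of a turn 10.7, either way. A call with a gripper value outside its range is refused whole. "grip" is the finger opening in mm, from 0 to 85.4, set as the call begins (left out, the last holds). The fingers move at their own pace and stop on an object; "squeeze" is the grip in N (left out, the last holds). Time passes only in rows, so rows that do not move let the fingers close. It gives the time, the measured TCP pose, the force and the opening at its end, in the units of the state.
- get_obs(): the state, without advancing time (a new reading comes with each control period).
- camera(name): name is "scene" or "top" or "wrist"; returns (picture, depth): 480x640x3 uint8, blue, green, red; 480x640 float32, m along the optical axis (not along the pixel's ray), 0 where there is no reading.
- camera_params(name): a dict with "fx", "fy", "cx", "cy" (pixels), "world_from_camera" (4x4, takes a point from camera to world coordinates). Camera axes: x right, y down, z forward; pixel columns grow to the right and rows downward; lengths in m; the calibration is good to about 2 mm. A picture is of the moment at which its call begins: read the wrist's pose just before it. camera_params takes no time and is no camera call; for the wrist camera it gives the pose at the moment of the call.
- finish_job(): hands the job in, once; it reports no verdict.
The state is a dict: "time_s": time; "joints": joint angles; "joint_velocities": joint speeds; "joint_torque": joint torques, N m; "eef_pos": TCP position; "tool_rot": TCP orientation; "wrist_force": force on the tool from outside, world axes, zero at the start; "moment": the same for the moment, N m; "width": finger opening in m.
Only numpy, scipy, OpenCV 4.12 (cv2) and the standard library are available. Lean on these libraries where they do the work, as an engineer would, in place of code of your own. Each camera call takes 0.05 s, during which the arm holds its last target. There are 200 camera calls.

## Working session

There is one attempt and no reset: what is moved stays moved. The work goes in short steps, Python scripts to look and compute and a tool call to move; the robot and the scene stay as the last step left them, time stands still between calls to the robot, and variables do not carry over. Pictures are saved under pics/ and viewed, about 8 in all and at most 12, crops included, and the job is handed in when it is done.

Besides the shell and the picture viewer there is one more tool, called as name(argument=value, ...), one argument or row to a line, values as JSON. play_rows: Moves the arm, as the interface text tells. Its arguments: {"type":"object","properties":{"commands":{"type":"array","items":{"type":"array","items":{"type":"number"}}},"grip":{"type":"number"},"squeeze":{"type":"number"}},"required":["commands"]}

```bash
mkdir -p pics
python3 - <<'E'
from workcell import *
import cv2,numpy as np
o=get_obs();print(o)
for n in("top","scene"):
    p,d=camera(n);cv2.imwrite(f"pics/{n}0.png",p);np.save(f"pics/{n}0.npy",d)
    c=camera_params(n);print(n,c)
E
```

```text
{'time_s': 0.0, 'joints': array([-1.13098136e+00,  2.38743856e-01, -1.42504820e-02,  1.31918137e+00,
       -6.49184667e-06,  1.57081964e+00]), 'joint_velocities': array([ 4.88592201e-04, -1.32733034e-04, -1.04572339e-03,  1.56206525e-03,
       -9.08551269e-04, -1.16674530e-05]), 'joint_torque': array([-2.40259658e-03, -5.38775468e+01,  3.46441376e+01,  1.84498401e-02,
       -1.55611165e-04, -5.01160393e-07]), 'eef_pos': array([ 0.22335524, -0.47466859,  0.23069845]), 'tool_rot': array([-3.06463126e+00, -6.84975870e-01,  4.82416986e-04]), 'wrist_force': array([0.06488274, 1.19848151, 0.50783266]), 'moment': array([-0.03287138,  0.02857773,  0.00779627]), 'width': 0.08548939496316023}
top {'fx': 437.0792891606879, 'fy': 437.0792891606879, 'cx': 320.34137028814234, 'cy': 235.44953379270805, 'world_from_camera': array([[-0.03324392, -0.97533562,  0.21820923,  0.4158937 ],
       [-0.99943098,  0.03368787, -0.00168658,  0.03403259],
       [-0.00570603, -0.21814114, -0.97590055,  1.10403338],
       [ 0.        ,  0.        ,  0.        ,  1.        ]])}
scene {'fx': 495.15666563222544, 'fy': 495.15666563222544, 'cx': 313.5555019434721, 'cy': 234.416959745722, 'world_from_camera': array([[ 0.26242   ,  0.7055181 , -0.658316  ,  1.5324126 ],
       [ 0.96492308, -0.19730001,  0.173194  , -0.20704338],
       [-0.00769425, -0.68067387, -0.73254616,  1.12158234],
       [ 0.        ,  0.        ,  0.        ,  1.        ]])}
```

View pics/top0.png

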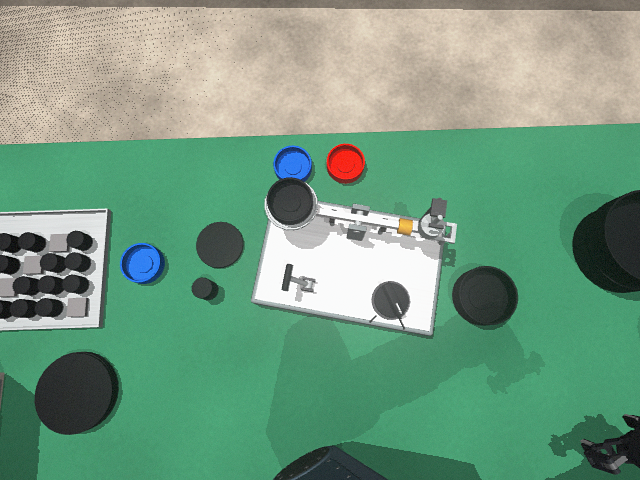

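View pics/scene0.png

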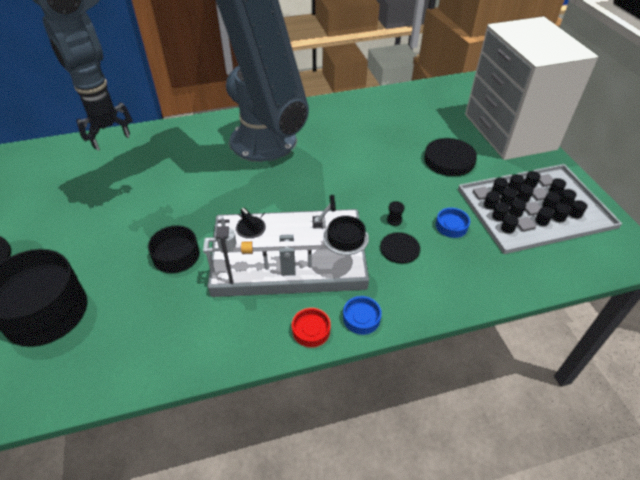

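```bash
cat > h.py <<'E'
import cv2,numpy as np
def ray(c,u,v,z):
    T=c["world_from_camera"];r=T[:3,:3]@np.array([(u-c["cx"])/c["fx"],(v-c["cy"])/c["fy"],1.]);o=T[:3,3]
    return o+r*(z-o[2])/r[2]
def cloud(c,d):
    v,u=np.indices(d.shape);T=c["world_from_camera"]
    P=np.stack([(u-c["cx"])/c["fx"]*d,(v-c["cy"])/c["fy"]*d,d],-1)
    return P@T[:3,:3].T+T[:3,3]
E
python3 - <<'E'
from workcell import *
from h import *
c=camera_params("top");d=np.load("pics/top0.npy");p=cv2.imread("pics/top0.png");W=cloud(c,d)
for u,v in[(253,302),(433,335)]:print("corner",ray(c,u,v,.05), W[v-5,u+3 if u<300 else u-5])
m=np.zeros(d.shape,bool);m[200:340,240:460]=1
b=m&(abs(W[...,2]-.05)<.006)&(p.min(2)>150)
r=cv2.minAreaRect(W[b][:,:2].astype(np.float32)*1000);print("base",r,cv2.boxPoints(r))
dk=m&(p.max(2)<95)
n,l,s,ce=cv2.connectedComponentsWithStats(dk.astype(np.uint8))
for i in range(1,n):
    if s[i,4]>60:
        q=W[l==i];print(s[i],ce[i],np.percentile(q[:,2],[5,50,95]).round(3),q.mean(0).round(3))
# bar
k=m.copy();k[:,:360]=0;k[:270]=0
B=W[k&(W[...,2]>.085)];print("bar",len(B),B.mean(0),cv2.minAreaRect(B[:,:2].astype(np.float32)*1000))
D=W[k&(abs(W[...,2]-.064)<.005)];print("disc",len(D),cv2.minEnclosingCircle(D[:,:2].astype(np.float32)*1000))
h=m.copy();h[:,330:]=0;h[:250]=0;h[300:]=0
H=W[h&(W[...,2]>.115)];print("handle",len(H),H.mean(0),H[:,2].max(),cv2.minAreaRect(H[:,:2].astype(np.float32)*1000))
x=p[250:345,240:460];cv2.imwrite("pics/c1.png",cv2.resize(x,None,fx=3.6,fy=3.6,interpolation=2))
E
```

```text
corner [0.49411733 0.19860984 0.05      ] [0.5054466  0.19086668 0.05369864]
corner [ 0.40306042 -0.22419707  0.05      ] [ 0.4149026  -0.21251158  0.05410831]
base ((585.3063354492188, -36.511566162109375), (433.5337219238281, 276.2160949707031), 77.71626281738281) [[ 404.2423  -218.93286]
 [ 674.13477 -277.69867]
 [ 766.37036  145.90973]
 [ 496.4779   204.67554]]
[267 200  46  25 914] [289.9868709  210.15098468] [0.173 0.178 0.202] [0.681 0.097 0.184]
[240 233   4  23  69] [241.15942029 244.11594203] [-0.001  0.011  0.016] [0.645 0.235 0.01 ]
[282 264  11  27 167] [286.67065868 276.94011976] [0.142 0.146 0.15 ] [0.538 0.109 0.157]
[452 277   8  38 213] [456.27699531 295.24413146] [0.003 0.028 0.058] [ 0.495 -0.293  0.033]
[374 282  35  47 917] [391.14721919 300.34133043] [0.058 0.066 0.106] [ 0.485 -0.127  0.08 ]
bar 339 [ 0.4795629  -0.11082754  0.20946273] ((454.9602355957031, -51.688018798828125), (74.99766540527344, 188.3421630859375), 23.008651733398438)
disc 587 ((500.4327697753906, -190.45755004882812), 104.33602905273438)
handle 249 [0.52785532 0.10049717 0.22751026] 1.1040333775729316 ((486.0165710449219, 87.45127868652344), (170.8052215576172, 43.68855667114258), 22.952163696289062)
```

View pics/c1.png

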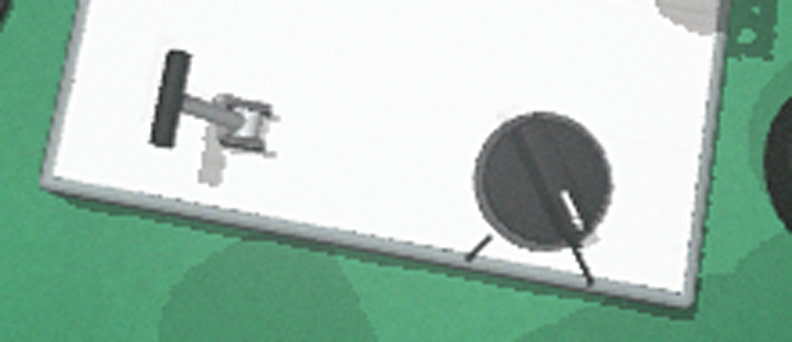

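play_rows(
  commands=[
    [48.5, -25, 0, 0],
    [48.5, -25, 0, 0],
    [48.5, -25, 0, 0],
    [48.5, -25, 0, 0],
    [48.5, -25, 0, 0],
    [48.5, -25, 0, 0],
    [48.5, -25, 0, 0],
    [48.5, -25, 0, 0],
  ],
)

```text
time_s: 1.1
eef_pos: [0.4902, -0.1272, 0.2311]
tool_rot: [-3.066, -0.685, 0.0]
wrist_force: [-0.2, -0.6, -0.1]
width: 0.0855
```

play_rows(
  commands=[
    [0, 0, 0, -10.6],
    [0, 0, 0, -10.6],
    [0, 0, 0, -10.6],
    [0, 0, 0, -10.6],
    [0, 0, 0, -10.6],
    [0, 0, 0, -10.6],
    [0, 0, 0, -10.6],
    [0, 0, 0, -10.6],
  ],
)

```text
time_s: 2.1
eef_pos: [0.4892, -0.1288, 0.2309]
tool_rot: [-1.794, -2.578, 0.0]
wrist_force: [0.5, -0.1, 0.3]
width: 0.0852
```

play_rows(
  commands=[
    [0, 0, 0, -10.6],
    [0, 0, 0, -10.6],
    [0, 0, 0, -10.6],
    [0, 0, 0, -10.6],
    [0, 0, 0, -10.6],
    [0, 0, 0, -10.6],
    [0, 0, 0, -10.6],
    [0, 0, 0, -10.6],
  ],
)

```text
time_s: 3.1
eef_pos: [0.4892, -0.1288, 0.231]
tool_rot: [0.414, -3.113, -0.001]
wrist_force: [0.3, -0.4, 0.8]
width: 0.0853
```

Run:
```python
from workcell import *
from h import *
o=get_obs();print(o["time_s"],o["eef_pos"],o["tool_rot"],o["joints"])
c=camera_params("wrist");print(c)
p,d=camera("wrist");cv2.imwrite("pics/w1.png",p);np.save("pics/w1.npy",d)
```

```text
3.1 [ 0.48922632 -0.12876689  0.23095564] [ 4.14044415e-01 -3.11344652e+00 -6.58298427e-04] [-2.57433594e-01  2.06172379e-01 -5.67219449e-02  1.30874178e+00
  1.08305788e-04 -5.21853898e-01]
{'fx': 384.8394643996617, 'fy': 384.8394643996617, 'cx': 313.4379612062376, 'cy': 247.27043743902775, 'world_from_camera': array([[-2.62135527e-01,  9.30040149e-01,  2.57507839e-01,
         4.23838224e-01],
       [ 9.65030961e-01,  2.52504101e-01,  7.04054221e-02,
        -1.47820798e-01],
       [ 4.58083764e-04,  2.66958800e-01, -9.63707834e-01,
         3.72054285e-01],
       [ 0.00000000e+00,  0.00000000e+00,  0.00000000e+00,
         1.00000000e+00]])}
```

View pics/w1.png

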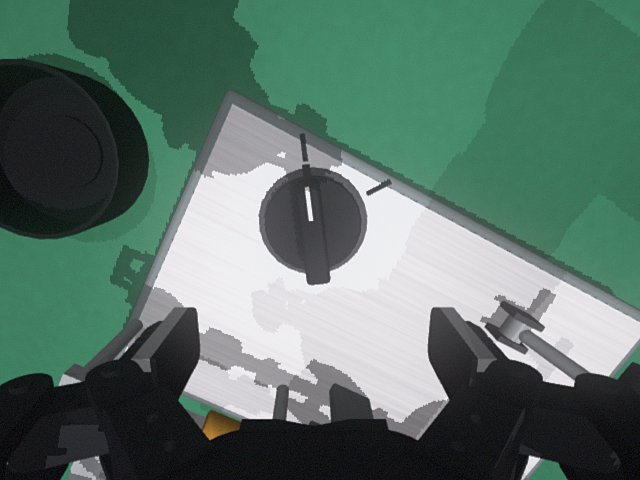

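Run:
```python
from workcell import *
from h import *
from scipy.spatial.transform import Rotation as R
c=camera_params("wrist");d=np.load("pics/w1.npy");p=cv2.imread("pics/w1.png");W=cloud(c,d)
m=np.zeros(d.shape,bool);m[150:295,250:375]=1
B=W[m&(abs(W[...,2]-.104)<.006)];r=cv2.minAreaRect(B[:,:2].astype(np.float32)*1000);print("bar",len(B),B.mean(0),r,cv2.boxPoints(r))
v=np.linalg.svd(B[:,:2]-B[:,:2].mean(0),full_matrices=0)[2][0];print("axis deg",np.degrees(np.arctan2(v[1],v[0])))
D=W[m&(abs(W[...,2]-.064)<.005)&(p.max(2)<110)];print("disc",len(D),cv2.minEnclosingCircle(D[:,:2].astype(np.float32)*1000),np.median(D[:,2]))
o=get_obs();x=R.from_rotvec(o["tool_rot"]).as_matrix();print(x.round(3),np.degrees(np.arctan2(x[1,0],x[0,0])))
for u,v in((303,135),(306,163),(368,193),(390,181)):print(ray(c,u,v,.05))
```

```text
bar 2484 [ 0.48636141 -0.13149866  0.10226597] ((488.11865234375, -130.8707733154297), (75.75730895996094, 17.983278274536133), 22.5744686126709) [[ 449.69046  -137.10907 ]
 [ 456.59396  -153.7145  ]
 [ 526.5469   -124.63248 ]
 [ 519.6433   -108.027054]]
axis deg 22.605659530534158
disc 4992 ((483.7096252441406, -132.73167419433594), 44.112239837646484) 0.06254854173189395
[[-0.963 -0.27  -0.001]
 [-0.27   0.963  0.   ]
 [ 0.001  0.    -1.   ]] -164.32945546226097
[ 0.42202254 -0.1575355   0.05      ]
[ 0.44258574 -0.14936146  0.05      ]
[ 0.4521937  -0.09295614  0.05      ]
[ 0.43779314 -0.07845401  0.05      ]
```

play_rows(
  commands=[
    [1.5, -1, 20, -6.9],
    [0, 0, 30, 0],
    [0, 0, 30, 0],
    [0, 0, 30, 0],
    [0, 0, 25, 0],
    [0, 0, 20, 0],
    [0, 0, 0, 0],
  ],
  grip=60,
)

```text
time_s: 4.03
eef_pos: [0.487, -0.1298, 0.075]
tool_rot: [0.587, -3.083, -0.002]
wrist_force: [0.1, -0.5, -0.7]
width: 0.0599
```

play_rows(
  commands=[
    [0, 0, 0, 0],
    [0, 0, 0, 0],
    [0, 0, 0, 0],
    [0, 0, 0, 0],
    [0, 0, 0, 0],
    [0, 0, 0, 0],
  ],
  grip=5,
  squeeze=40,
)

```text
time_s: 4.78
eef_pos: [0.4886, -0.1296, 0.0773]
tool_rot: [-0.591, 3.084, 0.001]
wrist_force: [-1.2, 3.7, 5.3]
width: 0.0177
```

play_rows(
  commands=[
    [0, 0, -3, 0],
    [0, 0, 0, 8],
    [0, 0, 0, 8],
    [0, 0, 0, 9],
    [0, 0, 0, 9],
    [0, 0, 0, 9],
    [0, 0, 0, 9],
    [0, 0, 0, 9],
  ],
)

```text
time_s: 5.78
eef_pos: [0.4883, -0.1298, 0.0776]
tool_rot: [-1.064, -2.954, -0.001]
wrist_force: [8.1, 0.5, -25.6]
width: 0.0169
```

play_rows(
  commands=[
    [0, 0, 0, 7],
    [0, 0, 0, 2],
    [0, 0, 0, 0],
    [0, 0, 0, 0],
  ],
)

```text
time_s: 6.28
eef_pos: [0.4883, -0.1298, 0.0776]
tool_rot: [-1.284, -2.865, -0.001]
wrist_force: [7.8, -0.0, -25.1]
width: 0.0173
```

play_rows(
  commands=[
    [0, 0, 0, 0],
    [0, 0, 0, 0],
    [0, 0, 0, 0],
    [0, 0, -10, 0],
    [0, 0, -45, 0],
    [0, 0, -60, 0],
    [0, 0, -30, 0],
    [0, 0, 0, 0],
  ],
  grip=60,
)

```text
time_s: 7.28
eef_pos: [0.4896, -0.1306, 0.2276]
tool_rot: [1.283, 2.862, 0.001]
wrist_force: [0.0, -0.6, -0.5]
width: 0.0606
```

Run:
```python
from workcell import *
from h import *
from scipy.spatial.transform import Rotation as R
o=get_obs();x=R.from_rotvec(o["tool_rot"]).as_matrix();print(o["time_s"],o["eef_pos"],o["joints"],np.degrees(np.arctan2(x[1,0],x[0,0])))
c=camera_params("wrist")
p,d=camera("wrist");cv2.imwrite("pics/w2.png",p);W=cloud(c,d)
m=np.hypot(W[...,0]-.488,W[...,1]+.13)<.045
B=W[m&(abs(W[...,2]-.104)<.006)];r=cv2.minAreaRect(B[:,:2].astype(np.float32)*1000);print("bar",len(B),r)
```

```text
7.275 [ 0.48955438 -0.1305594   0.22757998] [-2.60660970e-01  2.03798223e-01 -6.85095717e-02  1.29289953e+00
  6.03037647e-05  5.82418526e-01] 131.69469788404714
bar 2547 ((487.98876953125, -130.55340576171875), (17.967674255371094, 75.19564819335938), 43.27305603027344)
```

View pics/w2.png

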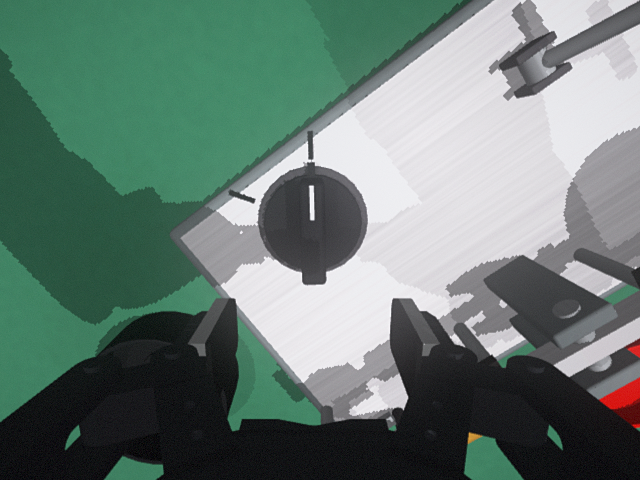

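play_rows(
  commands=[
    [0, 0, 0, -9],
    [0, 0, 0, -9],
    [0, 0, 0, -9],
    [0, 0, 0, -9],
    [5, 50, 0, 0],
    [5, 50, 0, 0],
    [5, 50, 0, 0],
    [5, 50, 0, 0],
  ],
  grip=50,
)

```text
time_s: 8.32
eef_pos: [0.5106, 0.0709, 0.2232]
tool_rot: [-0.337, -3.122, 0.001]
wrist_force: [1.4, -0.6, -0.8]
width: 0.0498
```

play_rows(
  commands=[
    [0, 50, 0, 0],
    [0, 0, 0, 0],
  ],
)

```text
time_s: 8.57
eef_pos: [0.5216, 0.1211, 0.2228]
tool_rot: [-0.33, -3.122, 0.0]
wrist_force: [0.5, -1.0, -1.1]
width: 0.0503
```

Run:
```python
from workcell import *
from h import *
from scipy.spatial.transform import Rotation as R
o=get_obs();x=R.from_rotvec(o["tool_rot"]).as_matrix();print(o["time_s"],o["eef_pos"],np.degrees(np.arctan2(x[1,0],x[0,0])))
t=np.radians(-12.28);xc=np.array([np.cos(t),np.sin(t)]);yc=np.array([-xc[1],xc[0]])
for n in("wrist","top"):
    c=camera_params(n);p,d=camera(n);cv2.imwrite(f"pics/{n}3.png",p);W=cloud(c,d)
    m=(np.hypot(W[...,0]-.541,W[...,1]-.114)<.05)&(W[...,2]>.12)&(W[...,2]<.15)&(p.max(2)<110)
    B=W[m]
    if len(B)<20: print(n,len(B));continue
    r=cv2.minAreaRect(B[:,:2].astype(np.float32)*1000);print(n,len(B),r,np.percentile(B[:,2],[50,98]))
    b=cv2.boxPoints(r)/1000; print("comp ext x",np.percentile(B[:,:2]@xc,[1,99]),"y",np.percentile(B[:,:2]@yc,[1,99]))
    T=B[B[:,2]>np.percentile(B[:,2],98)-.003];print("top line",T.mean(0))
```

```text
8.575 [0.52163849 0.12112296 0.22281369] 167.92613490745154
wrist 2299 ((539.2180786132812, 105.8981704711914), (19.357683181762695, 59.54863357543945), 77.95380401611328) [0.14364892 0.14574962]
comp ext x [0.47486376 0.53266539] y [0.21177666 0.22784186]
top line [0.53863529 0.10834826 0.14425836]
top 0
```

View pics/wrist3.png

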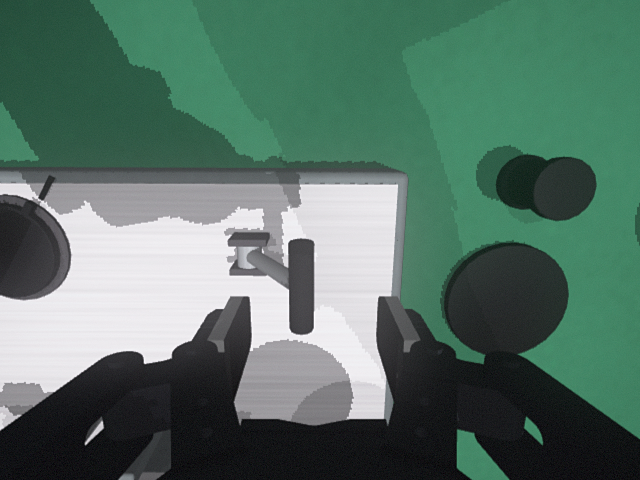

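play_rows(
  commands=[
    [0, -9.5, 25, 0],
    [0, 0, 30, 0],
    [0, 0, 30, 0],
    [0, 0, 18, 0],
    [0, 0, 0, 0],
  ],
)

```text
time_s: 9.3
eef_pos: [0.5185, 0.1075, 0.12]
tool_rot: [-0.339, -3.12, 0.002]
wrist_force: [0.4, 0.1, 0.0]
width: 0.0501
```

play_rows(
  commands=[
    [0, 0, 0, 0],
    [0, 0, 0, 0],
    [0, 0, 0, 0],
    [0, 0, 0, 0],
  ],
  grip=18,
  squeeze=20,
)

```text
time_s: 9.8
eef_pos: [0.5207, 0.1096, 0.1221]
tool_rot: [0.336, 3.122, 0.002]
wrist_force: [1.9, 4.1, 3.9]
width: 0.0182
```

play_rows(
  commands=[
    [0, -5.5, -3.1, 0],
    [0, -5.5, -3.1, 0],
    [0, -6, -2.4, 0],
    [0, -6, -2.3, 0],
    [0, -6.2, -1.4, 0],
    [0, -6.2, -1.4, 0],
    [0, -6.3, -0.5, 0],
    [0, -6.4, -0.5, 0],
  ],
)

```text
time_s: 10.8
eef_pos: [0.5093, 0.0615, 0.1358]
tool_rot: [-0.337, -3.123, 0.0]
wrist_force: [0.8, 1.9, -1.9]
width: 0.0181
```

play_rows(
  commands=[
    [0, -6.4, 0.5, 0],
    [0, -6.3, 0.5, 0],
    [0, -6.2, 1.4, 0],
    [0, -6.2, 1.4, 0],
    [0, -6, 2.3, 0],
    [0, -6, 2.4, 0],
    [0, -5.5, 3.1, 0],
    [0, -5.5, 3.1, 0],
  ],
)

```text
time_s: 11.8
eef_pos: [0.4998, 0.016, 0.1214]
tool_rot: [0.336, 3.123, 0.005]
wrist_force: [0.3, 23.7, 12.8]
width: 0.0179
```

Run:
```python
from workcell import *
from h import *
o=get_obs();print(o["time_s"],o["eef_pos"],o["eef_pos"][0]*.2127+o["eef_pos"][1]*.9771,o["wrist_force"])
ps=[]
for n in("scene","top"):
    p,d=camera(n);c=camera_params(n)
    ps.append(p[170:320,160:400] if n=="scene" else p[170:320,230:470])
    d0=np.load(f"pics/{n}0.npy");W=cloud(c,d);W0=cloud(c,d0)
    if n=="top":
        for w in(W,W0):
            m=(np.hypot(w[...,0]-.68,w[...,1]-.10)<.035)&(w[...,2]>.15)&(w[...,2]<.25);print("cover z",np.median(w[m][:,2]),w[m].mean(0))
cv2.imwrite("pics/s4.png",cv2.resize(np.hstack(ps),(800,250)))
```

```text
11.8 [0.49979674 0.01602535 0.12136839] 0.12196513103093987 [ 0.34628793 23.66144945 12.75665799]
cover z 0.1943793090573152 [0.67921953 0.10081347 0.19584104]
cover z 0.17773429345993075 [0.67839189 0.10018041 0.17948432]
```

View pics/s4.png

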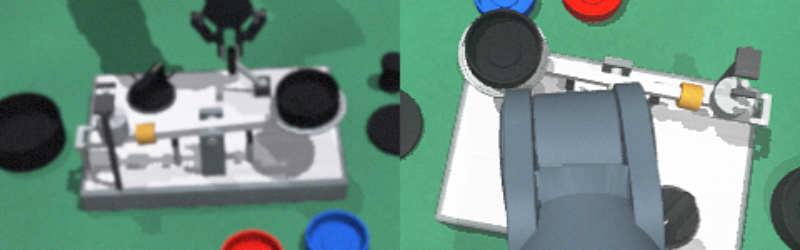

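play_rows(
  commands=[
    [0, 2.5, -1.5, 0],
    [0, 0, 0, 0],
    [0, 0, 0, 0],
    [0, 0, 0, 0],
    [0, 0, 0, 0],
    [0, 0, 0, 0],
    [0, 0, 0, 0],
    [0, 0, 0, 0],
  ],
)

```text
time_s: 12.9
eef_pos: [0.5, 0.0175, 0.1228]
tool_rot: [-0.337, -3.123, -0.0]
wrist_force: [-0.0, -0.4, 0.0]
width: 0.0181
```

play_rows(
  commands=[
    [0, 0, 0, 0],
    [0, 0, 0, 0],
    [0, 0, 0, 0],
    [0, 0, 0, 0],
    [0, 0, 0, 0],
    [0, 0, 0, 0],
    [0, 0, 0, 0],
    [0, 0, 0, 0],
  ],
)

```text
time_s: 13.9
eef_pos: [0.5, 0.0175, 0.1228]
tool_rot: [-0.337, -3.123, -0.0]
wrist_force: [-0.0, -0.0, -0.1]
width: 0.018
```

play_rows(
  commands=[
    [0, 5.5, -3.1, 0],
    [0, 5.5, -3.1, 0],
    [0, 6, -2.4, 0],
    [0, 6, -2.3, 0],
    [0, 6.2, -1.4, 0],
    [0, 6.2, -1.4, 0],
    [0, 6.3, -0.5, 0],
    [0, 6.4, -0.5, 0],
  ],
)

```text
time_s: 14.9
eef_pos: [0.5102, 0.065, 0.1374]
tool_rot: [-0.336, -3.123, -0.0]
wrist_force: [-0.5, -3.0, 2.4]
width: 0.0176
```

play_rows(
  commands=[
    [0, 6.4, 0.5, 0],
    [0, 6.3, 0.5, 0],
    [0, 6.2, 1.4, 0],
    [0, 6.2, 1.4, 0],
    [0, 6, 2.3, 0],
    [0, 6, 2.4, 0],
    [0, 5.5, 3.1, 0],
    [0, 4, 3.1, 0],
  ],
)

```text
time_s: 15.9
eef_pos: [0.5202, 0.1104, 0.1225]
tool_rot: [-0.336, -3.123, -0.0]
wrist_force: [0.0, -1.7, 1.6]
width: 0.0182
```

play_rows(
  commands=[
    [0, 3, 2, 0],
    [0, 2, 1, 0],
    [0, 0, 0, 0],
    [0, 0, 0, 0],
  ],
)

```text
time_s: 16.4
eef_pos: [0.5213, 0.115, 0.1199]
tool_rot: [0.337, 3.123, 0.001]
wrist_force: [1.1, -0.7, 1.0]
width: 0.0182
```

play_rows(
  commands=[
    [0, 0, 0, 0],
    [0, 0, 0, 0],
    [0, 0, 0, 0],
    [0, 0, -20, 0],
    [0, 0, -45, 0],
    [0, 0, -50, 0],
    [0, 0, -40, 0],
    [40, 0, -20, 0],
  ],
  grip=45,
)

```text
time_s: 17.4
eef_pos: [0.4838, 0.1235, 0.2965]
tool_rot: [0.338, 3.121, 0.002]
wrist_force: [-0.1, 0.8, 0.6]
width: 0.0447
```

play_rows(
  commands=[
    [50, 0, 0, 0],
    [60, 0, 0, 0],
    [40, 0, 0, 0],
    [0, 0, 0, 0],
    [0, 0, 0, 0],
  ],
)

```text
time_s: 18.02
eef_pos: [0.3361, 0.1556, 0.2951]
tool_rot: [0.336, 3.122, 0.001]
wrist_force: [0.4, -0.3, -0.8]
width: 0.045
```

Run:
```python
from workcell import *
from h import *
o=get_obs();print(o["time_s"],o["eef_pos"],o["wrist_force"])
c=camera_params("top");p,d=camera("top");cv2.imwrite("pics/t5.png",p[130:370,180:530]);W=cloud(c,d);W0=cloud(c,np.load("pics/top0.npy"));p0=cv2.imread("pics/top0.png")
for w,q in((W,p),(W0,p0)):
    m=(np.hypot(w[...,0]-.68,w[...,1]-.10)<.035)&(w[...,2]>.15)&(w[...,2]<.25);print("cover",np.median(w[m][:,2]),w[m].mean(0))
    m=(np.hypot(w[...,0]-.541,w[...,1]-.112)<.05)&(w[...,2]>.12)&(w[...,2]<.155)&(q.max(2)<95);print("handle",m.sum(),w[m].mean(0) if m.any() else 0)
    m=(np.hypot(w[...,0]-.488,w[...,1]+.13)<.045)&(abs(w[...,2]-.104)<.006);print("bar",m.sum(),cv2.minAreaRect(w[m][:,:2].astype(np.float32)*1000) if m.any() else 0)
```

```text
18.025 [0.33607917 0.15556886 0.29513653] [ 0.40817929 -0.32023263 -0.84385854]
cover 0.18176922405367618 [0.67835719 0.10049487 0.18337562]
handle 160 [0.53967561 0.11015988 0.14534864]
bar 266 ((487.54107666015625, -128.84890747070312), (18.0900936126709, 74.99871826171875), 43.45983123779297)
cover 0.17773429345993075 [0.67839189 0.10018041 0.17948432]
handle 165 [0.53925726 0.10945353 0.14591382]
bar 271 ((488.01739501953125, -129.4619140625), (75.13130187988281, 18.891958236694336), 22.248966217041016)
```

View pics/t5.png

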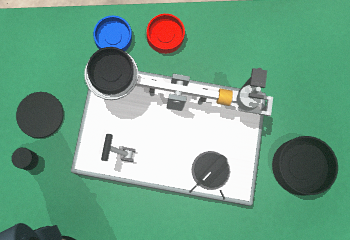

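Run:
```python
from workcell import *
from h import *
def st(w):
    f=lambda m:round(float(np.mean(w[m][:,2])),4)
    a=(np.hypot(w[...,0]-.68,w[...,1]-.10)<.035)&(w[...,2]>.15)&(w[...,2]<.25)
    yc=w[...,0]*.2127+w[...,1]*.9771-.0865; xc=w[...,0]*.9771-w[...,1]*.2127-.5796
    b=(abs(xc)<.04)&(abs(yc)<.05)&(w[...,2]<.08)
    k=(abs(xc-.085)<.006)&(w[...,2]>.12)&(w[...,2]<.18)
    print("cover",f(a),"base",f(b),"beam profile",[ (y,f(k&(abs(yc-y)<.008)),int((k&(abs(yc-y)<.008)).sum())) for y in(-.11,-.06,.03,.06,.09)])
c=camera_params("top");st(cloud(c,np.load("pics/top0.npy")))
for i in range(3): st(cloud(c,camera("top")[1]))
c=camera_params("scene");st(cloud(c,np.load("pics/scene0.npy")));st(cloud(c,camera("scene")[1]))
```

```text
cover 0.1795 base 0.0524 beam profile [(-0.11, 0.16, 37), (-0.06, 0.1515, 39), (0.03, 0.1503, 36), (0.06, 0.1502, 34), (0.09, 0.1514, 38)]
cover 0.1835 base 0.0523 beam profile [(-0.11, 0.1568, 38), (-0.06, 0.1503, 35), (0.03, 0.1511, 35), (0.06, 0.1514, 36), (0.09, 0.1548, 42)]
cover 0.1835 base 0.0523 beam profile [(-0.11, 0.157, 37), (-0.06, 0.15, 40), (0.03, 0.1512, 34), (0.06, 0.1508, 36), (0.09, 0.155, 40)]
cover 0.1835 base 0.0524 beam profile [(-0.11, 0.1573, 37), (-0.06, 0.1503, 38), (0.03, 0.1512, 36), (0.06, 0.1513, 35), (0.09, 0.1553, 38)]
cover 0.1806 base -0.3359 beam profile [(-0.11, 0.158, 17), (-0.06, 0.1485, 19), (0.03, 0.1465, 22), (0.06, 0.1468, 24), (0.09, 0.1449, 19)]
cover 0.1848 base -0.3116 beam profile [(-0.11, 0.155, 19), (-0.06, 0.1472, 21), (0.03, 0.1489, 17), (0.06, 0.1492, 19), (0.09, 0.1499, 21)]
```

play_rows(
  commands=[
    [-40, 0, 0, 0],
    [-60, 0, 0, 0],
    [-50, 0, 0, 0],
    [-40, 0, 20, 0],
    [0, 0, 40, 0],
    [0, 0, 50, 0],
    [0, 0, 45, 0],
    [0, 0, 20, 0],
  ],
)

```text
time_s: 19.27
eef_pos: [0.5201, 0.1142, 0.1167]
tool_rot: [-0.337, -3.119, 0.002]
wrist_force: [0.1, 0.8, 0.4]
width: 0.045
```

play_rows(
  commands=[
    [0, 0, 0, 0],
    [0, 0, 0, 0],
    [0, 0, 0, 0],
    [0, 0, 0, 0],
  ],
  grip=18,
)

```text
time_s: 19.77
eef_pos: [0.5217, 0.115, 0.1207]
tool_rot: [0.337, 3.122, 0.001]
wrist_force: [0.6, -0.3, 0.6]
width: 0.0179
```

play_rows(
  commands=[
    [0, 2, 1.5, 0],
    [0, 2, 1.5, 0],
    [0, 2, 1, 0],
    [0, 2, 0, 0],
    [0, 0, 0, 0],
    [0, 0, 0, 0],
  ],
)

```text
time_s: 20.52
eef_pos: [0.5226, 0.1227, 0.1156]
tool_rot: [-0.337, -3.123, 0.0]
wrist_force: [-1.7, -2.4, -2.8]
width: 0.0178
```

play_rows(
  commands=[
    [0, 2, 0, 0],
    [0, 0, 0, 0],
  ],
)

```text
time_s: 20.78
eef_pos: [0.5227, 0.1236, 0.1155]
tool_rot: [-0.338, -3.122, 0.004]
wrist_force: [-0.0, -8.9, -2.3]
width: 0.0182
```

At the stop. Release, retreat and re-measure.

play_rows(
  commands=[
    [0, -1, 0, 0],
    [0, 0, 0, 0],
    [0, 0, 0, 0],
    [0, 0, -25, 0],
    [0, 0, -45, 0],
    [0, 0, -50, 0],
    [0, 0, -40, 0],
    [40, 0, -20, 0],
  ],
  grip=45,
)

```text
time_s: 21.78
eef_pos: [0.4858, 0.1325, 0.2976]
tool_rot: [0.338, 3.12, 0.002]
wrist_force: [0.2, -0.2, 0.1]
width: 0.0447
```

play_rows(
  commands=[
    [50, 0, 0, 0],
    [60, 0, 0, 0],
    [40, 0, 0, 0],
    [0, 0, 0, 0],
    [0, 0, 0, 0],
  ],
)

```text
time_s: 22.4
eef_pos: [0.338, 0.1645, 0.2962]
tool_rot: [0.335, 3.122, 0.001]
wrist_force: [0.2, -0.6, 0.5]
width: 0.0451
```

Run:
```python
from workcell import *
from h import *
def st(w,q):
    f=lambda m:round(float(np.mean(w[m][:,2])),4)
    a=(np.hypot(w[...,0]-.68,w[...,1]-.10)<.035)&(w[...,2]>.15)&(w[...,2]<.25)
    yc=w[...,0]*.2127+w[...,1]*.9771-.0865; xc=w[...,0]*.9771-w[...,1]*.2127-.5796
    r=np.hypot(xc-.085,yc-.175)
    k=(abs(xc-.085)<.006)&(w[...,2]>.12)&(w[...,2]<.18)
    g=w[(r>.052)&(r<.058)&(w[...,2]>.14)&(w[...,2]<.2)&(q.min(2)>110)]
    print("cover",f(a),w[a].mean(0).round(4),"pan rim",len(g),np.median(g[:,2]),"beam",[ (y,f(k&(abs(yc-y)<.008))) for y in(-.11,-.06,.03,.06,.09)])
    m=(np.hypot(w[...,0]-.541,w[...,1]-.112)<.05)&(w[...,2]>.12)&(w[...,2]<.155)&(q.max(2)<95);print("handle yc",yc[m].mean(),f(m))
    m=(np.hypot(w[...,0]-.488,w[...,1]+.13)<.045)&(abs(w[...,2]-.104)<.006);print("bar",cv2.minAreaRect(w[m][:,:2].astype(np.float32)*1000))
c=camera_params("top");p0=cv2.imread("pics/top0.png");st(cloud(c,np.load("pics/top0.npy")),p0)
p,d=camera("top");st(cloud(c,d),p)
```

```text
cover 0.1795 [0.6784 0.1002 0.1795] pan rim 42 0.1662917382364983 beam [(-0.11, 0.16), (-0.06, 0.1515), (0.03, 0.1503), (0.06, 0.1502), (0.09, 0.1514)]
handle yc 0.1351470594517367 0.1459
bar ((488.01739501953125, -129.4619140625), (75.13130187988281, 18.891958236694336), 22.248966217041016)
cover 0.1814 [0.6781 0.1002 0.1814] pan rim 39 0.16827756541984673 beam [(-0.11, 0.1583), (-0.06, 0.1506), (0.03, 0.1509), (0.06, 0.1507), (0.09, 0.1533)]
handle yc 0.14416621441299982 0.1393
bar ((487.7020568847656, -129.02676391601562), (18.09417152404785, 75.37517547607422), 43.566524505615234)
```

Run:
```python
from workcell import *
finish_job()
```

```text
the job is handed in; nothing more can be done
```

I ran the whole check-weighing sequence and handed the job in at about 22 s of the allowed 56 s; no verdict was reported.

- **Dial:** I turned it clockwise with the beam still arrested. The bar measured a turn of 69° (1.21 rad), with the nose on the second mark, and it was still there at the last check.
- **Release:** I swung the lever over to its far stop. The cover rose about 16 mm, so the beam had tipped pan-side up. I let it rest there for a little over 2 s, with a small ease off the stop.
- **Arrest:** My first swing back disagreed with the goal: the pan still sat about 4 mm above its height at the start, right at the tolerance. I gripped the lever again and pushed it to the arrested end stop.
- **Last check:** The pan rim measured 168.3 mm against 167 mm for level. The cover was about 2 mm above its starting height and had not shifted sideways.
- **Not measured:** I did not separately measure the three bystander parts at the end. The arm never worked near them, and they looked unmoved in the last picture I viewed, taken before the final lever push. The lever's final angle was not measured directly either. From the handle's travel it should be close to −0.08 rad, inside the −0.1 limit.

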